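Free the second leaf of the tooling cabinet

TASK

A wide fixture has to go into the green tooling cabinet, so get its double doors ready: first swing the active door (the leaf with the boxed cover strip over the meeting edge) wide open. Then press the thumb tab of the flush bolt, which the cover strip had hidden on the other leaf, all the way down; leave that passive door shut, with the active one standing open.

Things in the scene. Friction and masses are not known exactly. Their poses are not given: they have to be found in the camera images.
- cabinet: Fixed green steel bench cabinet 400 mm wide (y), 200 deep, 240 high. Origin: middle of its front edge, on the bench; -x looks out of its doors towards the robot, y to the active side, z up. Two overlaid leaves, each 198 wide, 18 thick, top edge at 236 mm, with like upright pulls: active on +y (left seen from the robot), passive on -y. Nothing stands in the doors' way.
- active_door (a joint): Angle of the active leaf: 0 closed, grows as it opens towards the robot (clockwise from above), stop at 1.9 rad; 0 to 0.12 at the start. Its boxed cover strip, closed on top, 68 mm wide, 46 mm off the face, overlaps the passive leaf by 56 mm and shuts in the bolt tab. The hinge is stiff (0.12 N m); the leaf stays where it is left.
- active_pull (a point): Grip point on the active leaf's pull: upright round steel bar, 12 mm diameter, axis 45 mm off the face, free top end level with the leaf's top edge. The point is on the axis, 20 mm below that end (height 216 mm). Standoffs to the leaf start 57 mm below the top; the cover strip is 57 mm beside it. Axes turn with the leaf: x into the face, y along it to its hinge, z up.
- active_hinge (a point): Point on the active leaf's upright hinge axis, at its outer edge in the plane of its front face, height 216 mm; axes as for active_pull. The pull lies 125 mm along -y and 45 mm along -x from it.
- flush_bolt (a joint): Travel of the passive leaf's flush bolt in m: 0 is up, its rod in the keeper on the cabinet's head, leaf locked; grows downward, 0.025 is fully down at the stop (released). 0 to 0.003 at the start. About 4 N of friction, no spring: it stays where left.
- bolt_tab (a point): Top centre of the flush bolt's thumb tab: flat steel ledge 34 mm along the leaf, 34 mm out from its face (this point 22 mm out), 10 thick, 28 mm from the meeting edge; height 221 mm with the bolt up, 196 fully down. Inside the cover strip until the active leaf is open, then free from above; the keeper (top at 252 mm) ends 2 mm in front of the face. Axes as the shut passive leaf: x into its face, z up.
- passive_door (a joint): Angle of the passive leaf: 0 shut, as at the start; grows as it opens towards the robot. The bolt holds it until released, then only hinge friction (0.25 N m).

How it is judged:
By the outcome, as a careful person would: the job done as asked, in the order asked, and still so for the second after the job is handed in, with the robot touching nothing.
It also fails if it takes over 45 s, if anything falls off the work surface, if the arm or the gripper's body presses on something with over 40 N, if the wrist force passes 120 N, or if a joint passes its speed limit or range.

ROBOT

A 6-joint arm with a two-finger parallel gripper is mounted at the origin on the work surface. World frame = base frame: x ahead of the robot, y to its left, z up, the work surface at z = 0. Lengths are in m, angles in rad, forces in N, time in s.
With the tool pointing down it reaches from about 0.35 to 0.975 m from the base axis. Payload 4.9 kg.
Tool frame: the origin (TCP) lies at the very end of the fingers, on their centre line; the grasp point (between the pads) lies 19 mm behind it; z points along the fingers, x is the direction in which the jaws open and shut, and the axes are right-handed (so a half turn about z gives the same grasp; the last joint's range is limited). The gripper opens to 85 mm and grips with 20 to 120 N. Pads are 22 mm wide; open, the fingers measure 114 mm over their backs; the gripper's body (76 mm by 85 mm) begins 54 mm behind the grasp point. The pads swing forward as they close: fully open they stand 13 mm farther back than shut.
Start: joints at [1.092, 0.053, 1.613, -0, 1.476, -0.119], TCP at [0.22, 0.585, 0.194] pointing down, gripper open.
Joint ranges: [-3.01, 3.01], [-1.01, 2.22], [0.06, 2.58], [-1.02, 4.17], [0.09, 2.62], [-3.14, 3.14]. Speed limits (rad/s): [2.57, 2.57, 3.14, 3.14, 3.14, 3.14].

INTERFACE

Orientations are given as a rotation vector (axis times angle).
In Python, from station import readout, viewer, ctrl, nets gives the robot as it stands. The module is installed in compiled form; this text tells all that it offers.
- The arm moves only by the tool step_arm, never from a script. Its argument "moves" is a list that holds one entry, the list of rows, each a list of 4 numbers: the shift along the world's x, y, z in cm, then the turn about the world's z in rad. In form: [[[dx, dy, dz, yaw], ...]]. A call has 1 to 10 rows; each row shifts and turns the commanded pose from where the row before left it; what a row does not reach is not made up. A row lasts 1/12 s, in which the tool goes at most 41.7 mm and 7.16 degrees, less where a joint would pass 70% of its speed; a pose out of reach is approached as far as the arm can. A call is refused whole if a number of a shift passes 4.17 or a number of a turn 0.125, either way. A call with a gripper value outside its range is refused whole. "grip" is the closure, from 0 (fully open) to 1 (shut), set as the call begins (left out, the last holds). The fingers move at their own pace and stop on an object; "squeeze" is the grip in N (left out, the last holds). Time passes only in rows, so rows that do not move let the fingers close. It gives the time, the measured TCP pose, the force and the opening at its end, in the units of the state.
- readout.get_obs(): the state, without advancing time (a new reading comes with each control period).
- viewer.get_image(name): name is "scene" or "top"; returns the picture (400x640x3 uint8, blue, green, red); there is no depth.
- viewer.calibration(name): a dict with "camera_matrix" (3x3 intrinsics, pixels), "R" (3x3) and "t" (3): a world point X has camera coordinates R X + t. Camera axes: x right, y down, z forward; pixel columns grow to the right and rows downward; lengths in m; the calibration is good to about 2 mm. A picture is of the moment at which its call begins. calibration takes no time and is no camera call.
- ctrl.finish_job(): hands the job in, once; it reports no verdict.
Trained networks look in the newest picture that a camera, given by its name, has taken for a name from the list of things; names that differ only in an ending like _2 or _b are one class to them, and where a whole thing is asked for, a point or a joint stands for the part that bears it (a point fixed in the world has none). Each returns a list of dicts, best first, with "confidence" (0 to 1); they miss things now and then, are a little off and sometimes report something else, mostly with a low value. They report only what shows in the picture. A call takes as long as a camera call.
- nets.masks_of(camera, thing): "region" (400x640 bool, what is visible of it) and "box" ([left, top, right, bottom] in pixels, round what is visible of it).
- nets.pinpoint(camera, thing): "at" ([column, row] in pixels: a listed point, or the origin of a listed thing).
The state is a dict: "t": time; "q": joint angles; "dq": joint speeds; "effort": joint torques, N m; "tool_pos": TCP position; "tool_rot": TCP orientation; "contact_force": force on the tool from outside, world axes, zero at the start; "wrist_torque": the same for the moment, N m; "opening": finger opening in m.
Only numpy, scipy, OpenCV 4.12 (cv2) and the standard library are available. Lean on these libraries where they do the work, as an engineer would, in place of code of your own. Each camera call takes 0.05 s, during which the arm holds its last target. There are 200 camera calls.

## Working session

There is one attempt and no reset: what is moved stays moved. The work goes in short steps, Python scripts to look and compute and a tool call to move; the robot and the scene stay as the last step left them, time stands still between calls to the robot, and variables do not carry over. Pictures are saved under pics/ and viewed, about 8 in all and at most 12, crops included, and the job is handed in when it is done.

Besides the shell and the picture viewer there is one more tool, called after ">>>" in YAML: its name, and indented under it one key for each argument. step_arm: Moves the arm, as the interface text tells. Its arguments: {"type":"object","properties":{"moves":{"type":"array","items":{"type":"array","items":{"type":"array","items":{"type":"number"}}}},"grip":{"type":"number"},"squeeze":{"type":"number"}},"required":["moves"]}

```bash
mkdir -p pics
cat > h.py <<'E'
import numpy as np, cv2
from station import readout, viewer, ctrl, nets
def ray(cam,px):
    c=viewer.calibration(cam);K=np.array(c["camera_matrix"]);R=np.array(c["R"]);t=np.array(c["t"])
    d=R.T@np.linalg.inv(K)@np.array([px[0],px[1],1.]);return -R.T@t,d
def atz(cam,px,z):
    o,d=ray(cam,px);return o+d*(z-o[2])/d[2]
def proj(cam,X):
    c=viewer.calibration(cam);p=np.array(c["camera_matrix"])@(np.array(c["R"])@np.array(X)+np.array(c["t"]));return p[:2]/p[2]
E
python3 - <<'E'
from h import *
ims=[]
for cam in("scene","top"):
    im=viewer.get_image(cam);cv2.imwrite(f"pics/{cam}0.png",im)
    print(cam,"pos",ray(cam,[320,200])[0].round(3))
    for n,z in(("cabinet",0),("active_pull",.216),("active_hinge",.216),("bolt_tab",.22)):
        for r in nets.pinpoint(cam,n)[:2]: print(n,np.round(r["at"],1),round(r["confidence"],2),atz(cam,r["at"],z).round(4))
print(readout.get_obs())
E
```

```text
scene pos [0.502 0.208 0.895]
cabinet [316.  237.4] 0.96 [0.6081 0.0488 0.    ]
active_pull [321. 271.] 0.86 [0.5416 0.1351 0.216 ]
active_hinge [254.3 305.1] 0.8 [0.6105 0.2489 0.216 ]
top pos [0.409 0.018 1.146]
cabinet [299.8 206.2] 0.9 [0.5965 0.0499 0.    ]
active_pull [253.8 212.6] 0.72 [0.5487 0.1367 0.216 ]
active_hinge [200.6 181.9] 0.94 [0.6128 0.2461 0.216 ]
{'t': 0.5, 'q': array([ 1.09200108e+00,  5.27304686e-02,  1.61292832e+00, -1.39145757e-05,
        1.47603796e+00, -1.19000559e-01]), 'dq': array([ 0.00019531, -0.00121093, -0.00155772, -0.00156146,  0.00054325,
        0.00028847]), 'effort': array([-2.81064940e-04, -3.93216455e+01, -3.70026827e+01, -1.01195246e-04,
        1.36177234e-03, -2.30805540e-05]), 'tool_pos': array([0.22003401, 0.58493802, 0.19416773]), 'tool_rot': array([ 2.58302008e+00,  1.78807967e+00, -1.34371355e-04]), 'contact_force': array([-0.82967598, -0.2909156 ,  0.81890842]), 'wrist_torque': array([-0.02108755,  0.01104494,  0.05062982]), 'opening': 0.08503416820085288}
```

View pics/scene0.png

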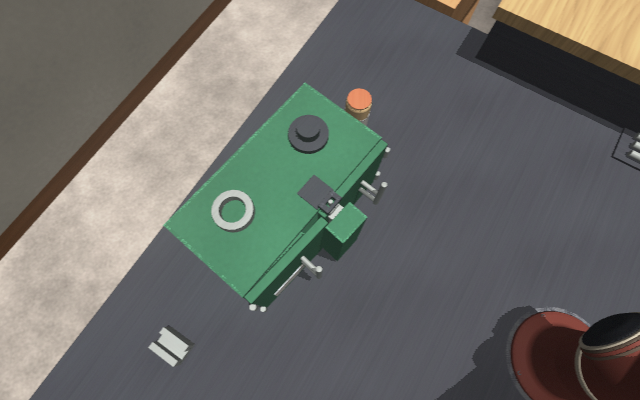

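View pics/top0.png

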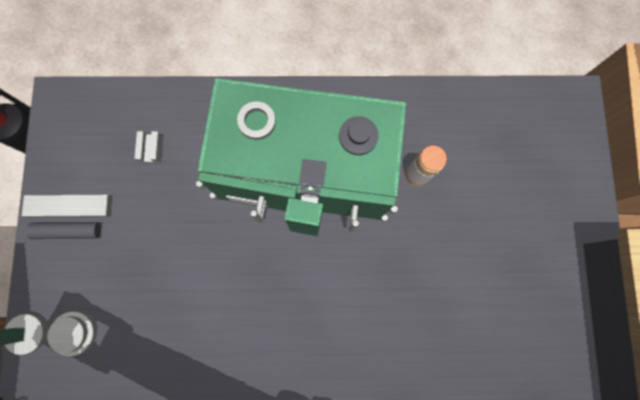

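The cabinet is turned by about -0.115 rad. The active pull is near (0.545, 0.1355), and the active leaf stands at about 0.07 rad. I'll go above the pull with the jaws along the leaf and partly closed.

>>> step_arm:
  moves:
    - [[0, 0, 3.7, 0], [0, 0, 3.7, 0], [0, 0, 3.7, 0.05], [2, -2.8, 0, 0.05], [2, -2.8, 0, 0.07], [2, -2.8, 0, 0], [2, -2.8, 0, 0], [2, -2.8, 0, 0], [2, -2.8, 0, 0], [2, -2.8, 0, 0]]
  grip: 0.4

```text
t: 1.33
tool_pos: [0.3607, 0.3876, 0.3054]
tool_rot: [2.422, 2.001, 0.001]
contact_force: [-0.4, -0.3, 0.5]
opening: 0.0513
```

>>> step_arm:
  moves:
    - [[2, -2.8, 0, 0], [2, -2.8, 0, 0], [2, -2.8, 0, 0], [2, -2.8, 0, 0], [2, -2.8, 0, 0], [2, -2.8, 0, 0], [2, -2.8, 0, 0], [2, -2.8, 0, 0], [0.5, -0.2, 0, 0], [0, 0, 0, 0]]

```text
t: 2.17
tool_pos: [0.526, 0.1614, 0.3049]
tool_rot: [-2.425, -1.997, 0.001]
contact_force: [-0.7, 0.4, 0.9]
opening: 0.051
```

Run:
```python
from h import *
from scipy.spatial.transform import Rotation as Ro
for cam in("scene","top"):
    im=viewer.get_image(cam);cv2.imwrite(f"pics/{cam}1.png",im)
    for n,z in(("active_pull",.216),("active_hinge",.216)):
        for r in nets.pinpoint(cam,n)[:2]: print(cam,n,np.round(r["at"],1),round(r["confidence"],2),atz(cam,r["at"],z).round(4))
o=readout.get_obs();print(o["t"],o["tool_pos"],o["opening"],Ro.from_rotvec(o["tool_rot"]).as_matrix()[:,0])
im=cv2.imread("pics/scene1.png");cv2.imwrite("pics/s1.png",cv2.resize(im[130:350,200:460],None,fx=2.5,fy=2.5))
```

```text
top active_pull [253.3 210.8] 0.96 [0.5524 0.1377 0.216 ]
2.4667 [0.52443524 0.16407279 0.30542156] 0.05102493805140297 [1.86774525e-01 9.82402784e-01 2.16063413e-04]
```

View pics/s1.png

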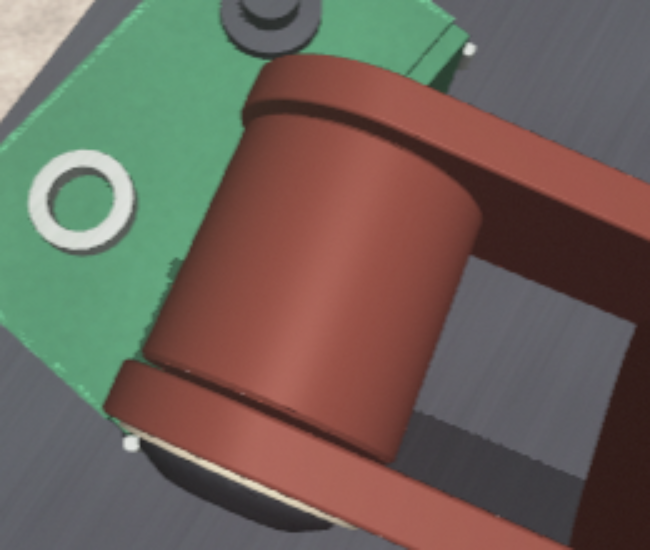

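The arm hides the pull in this view: at (250, 400) in the crop only the hinge-side corner shows. I'll refine the position from the first pictures instead.

Run:
```python
from h import *
a=cv2.imread("pics/scene0.png")[240:320,240:340];b=cv2.imread("pics/top0.png")[170:250,190:290]
cv2.imwrite("pics/c0.png",np.hstack([cv2.resize(x,(400,320),interpolation=cv2.INTER_CUBIC) for x in(a,b)]))
for cam in("scene","top"):
  for X in((.542,.1355),(.548,.1365),(.552,.1375)): print(cam,X,proj(cam,[*X,.216]).round(1),proj(cam,[*X,.236]).round(1))
```

```text
scene (0.542, 0.1355) [320.7 271.1] [320.8 269.7]
scene (0.548, 0.1365) [317.7 269.8] [317.6 268.4]
scene (0.552, 0.1375) [315.5 269.1] [315.4 267.6]
top (0.542, 0.1355) [254.3 215.9] [253.1 214.5]
top (0.548, 0.1365) [253.9 212.9] [252.6 211.5]
top (0.552, 0.1375) [253.4 211. ] [252.1 209.5]
```

View pics/c0.png

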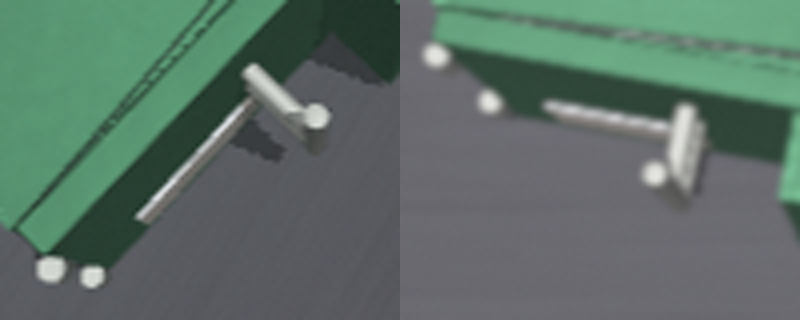

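The bar's top cap is at scene (318.8, 268.9) and top (253.7, 213.2). That puts the pull axis at about (0.545, 0.135).

>>> step_arm:
  moves:
    - [[1, -1.45, 0, 0], [1.05, -1.45, 0, 0], [0, 0, 0, 0], [0, 0, -2.5, 0], [0, 0, -2.5, 0], [0, 0, -2, 0], [0, 0, -2, 0], [0, 0, -1, 0], [0, 0, -0.8, 0], [0, 0, 0, 0]]

```text
t: 3.3
tool_pos: [0.5444, 0.1345, 0.1956]
tool_rot: [-2.42, -2.001, 0.003]
contact_force: [-0.2, -0.6, -0.3]
opening: 0.0512
```

>>> step_arm:
  moves:
    - [[0, 0, 0, 0], [0, 0, 0, 0], [0, 0, 0, 0], [0, 0, 0, 0], [0, 0, 0, 0], [0, 0, 0, 0]]
  grip: 1
  squeeze: 25

```text
t: 3.8
tool_pos: [0.5465, 0.1343, 0.1989]
tool_rot: [2.421, 2.0, 0.004]
contact_force: [0.6, 1.5, 5.6]
opening: 0.0002
```

The jaws shut on nothing, so I'll look before moving.

Run:
```python
from h import *
a=viewer.get_image("scene")[160:320,240:440];b=viewer.get_image("top")[150:310,170:370]
cv2.imwrite("pics/c2.png",np.hstack([cv2.resize(x,(400,320),interpolation=cv2.INTER_CUBIC) for x in(a,b)]))
for cam in("scene","top"):
  for n in("active_pull","active_hinge"):
    for r in nets.pinpoint(cam,n)[:2]: print(cam,n,np.round(r["at"],1),round(r["confidence"],2),atz(cam,r["at"],.216).round(4))
o=readout.get_obs();print(o["tool_pos"],o["contact_force"],o["wrist_torque"],o["opening"])
```

```text
scene active_hinge [254.4 304. ] 0.6 [0.6114 0.2472 0.216 ]
[0.54647642 0.13423196 0.19892451] [0.45165604 1.6397897  5.02133138] [ 0.28156581 -0.01189087  0.01237453] 0.00019280498551462743
```

View pics/c2.png

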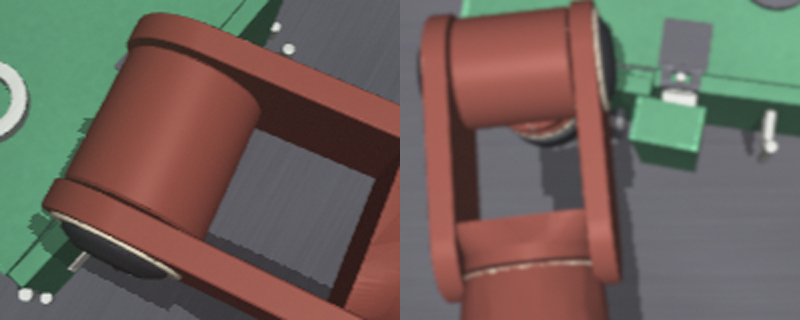

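>>> step_arm:
  moves:
    - [[0, 0, 2, 0], [0, 0, 3, 0], [0, 0, 3, 0], [0, 0, 3, 0], [-3, 1, 1, 0], [-3, 1, 1, 0], [-3, 1, 1, 0], [-3, 1, 1, 0], [0, 0, 0, 0], [0, 0, 0, 0]]
  grip: 1

```text
t: 4.93
tool_pos: [0.425, 0.1742, 0.3482]
tool_rot: [2.419, 2.001, 0.003]
contact_force: [-0.3, 0.0, 0.2]
opening: -0.0
```

Run:
```python
from h import *
a=viewer.get_image("scene")[220:320,240:365];b=viewer.get_image("top")[160:260,190:315]
cv2.imwrite("pics/c3.png",np.hstack([cv2.resize(x,(400,320),interpolation=cv2.INTER_CUBIC) for x in(a,b)]))
for cam in("scene","top"):
  for n in("active_pull","active_hinge"):
    for r in nets.pinpoint(cam,n)[:2]: print(cam,n,np.round(r["at"],1),round(r["confidence"],2),atz(cam,r["at"],.216).round(4))
o=readout.get_obs();print(o["tool_pos"],o["contact_force"],o["wrist_torque"],o["opening"])
```

```text
scene active_pull [320.3 270.7] 0.77 [0.543  0.1354 0.216 ]
scene active_hinge [254.  305.6] 0.78 [0.6104 0.2499 0.216 ]
top active_pull [310.4 207.8] 0.73 [0.5577 0.0224 0.216 ]
top active_pull [253.9 211.2] 0.57 [0.5516 0.1365 0.216 ]
top active_hinge [198.2 181.3] 0.76 [0.6141 0.2511 0.216 ]
[0.42591966 0.17351174 0.34604237] [-0.24600808 -0.03852939 -0.19072337] [-0.0010634  -0.00304775  0.06124464] -0.00014390542940381508
```

View pics/c3.png

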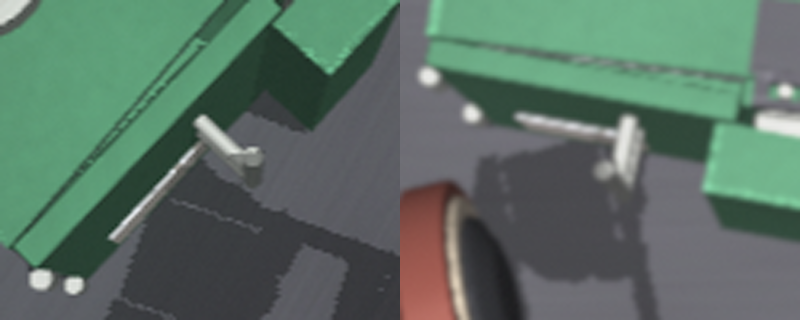

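Run:
```python
from h import *
def tri(a,b):
    P=[];
    for cam in("scene","top"):
        c=viewer.calibration(cam);P.append(np.array(c["camera_matrix"])@np.c_[np.array(c["R"]),np.array(c["t"])])
    X=cv2.triangulatePoints(P[0],P[1],np.array(a,float).reshape(2,1),np.array(b,float).reshape(2,1))[:,0];X=X[:3]/X[3]
    return X.round(4),(proj("scene",X)-a).round(1),(proj("top",X)-b).round(1)
print("cap0",tri([318.8,268.9],[253.7,213.2]));print("cap1",tri([319.7,269.1],[253.4,213.1]))
print("net pull",tri([320.5,270.8],[253.8,211.5]));print("net hinge",tri([254.2,305.3],[199.5,181.6]))
print("cab",tri([316,237.4],[299.8,206.2]))
for cam in("scene","top"):
  for r in nets.masks_of(cam,"active_pull")[:2]: print(cam,r["box"],r["confidence"],r["region"].sum())
  c=viewer.calibration(cam);print(np.array(c["camera_matrix"]).round(1).tolist(),np.array(c["R"]).round(3).tolist())
```

```text
cap0 (array([0.546 , 0.1354, 0.2271]), array([0.1, 0.1]), array([ 0. , -0.1]))
cap1 (array([0.5448, 0.1353, 0.2337]), array([-0.2, -0.2]), array([-0. ,  0.1]))
net pull (array([0.5457, 0.1355, 0.233 ]), array([-1.5, -2. ]), array([-0.5,  1.3]))
net hinge (array([0.6123, 0.2488, 0.2158]), array([-0.7, -0.8]), array([-0.2,  0.6]))
cab (array([ 0.6021,  0.0492, -0.0071]), array([2., 2.]), array([ 0.4, -1.7]))
scene [247.4, 204.3, 366.3, 307.5] 0.78 3898
[[367.3, 0.0, 317.1], [0.0, 367.3, 198.5], [0.0, 0.0, 1.0]] [[-0.847, -0.531, -0.003], [-0.504, 0.806, -0.31], [0.167, -0.262, -0.951]]
top [198.3, 171.6, 320.9, 236.1] 0.74 3435
[[464.5, 0.0, 320.0], [0.0, 464.5, 192.4], [0.0, 0.0, 1.0]] [[-0.009, -1.0, 0.015], [-0.982, 0.006, -0.191], [0.191, -0.016, -0.982]]
```

The bar triangulates to where I closed the jaws, and the jaws met about 5 N from below. I'll probe gently from above with closed fingers to find the real top of the bar.

>>> step_arm:
  moves:
    - [[3, -1, 0, 0], [3, -1, 0, 0], [3, -1, 0, 0], [3, -0.8, -3, 0], [0, 0, -3, 0], [0, 0, -3, 0], [0, 0, 0, 0], [0, 0, 0, 0]]

```text
t: 6.0
tool_pos: [0.5435, 0.1359, 0.256]
tool_rot: [-2.42, -1.999, 0.007]
contact_force: [-0.9, -0.0, 0.4]
opening: -0.0001
```

>>> step_arm:
  moves:
    - [[0, 0, -0.6, 0], [0, 0, -0.6, 0], [0, 0, -0.3, 0], [0, 0, -0.3, 0], [0, 0, 0, 0], [0, 0, 0, 0]]

```text
t: 6.5
tool_pos: [0.5445, 0.1363, 0.2406]
tool_rot: [2.422, 2.001, 0.001]
contact_force: [-0.3, -0.9, 0.2]
opening: -0.0
```

>>> step_arm:
  moves:
    - [[0, 0, -0.3, 0], [0, 0, -0.3, 0], [0, 0, -0.3, 0], [0, 0, 0, 0], [0, 0, 0, 0]]

```text
t: 6.92
tool_pos: [0.5443, 0.1362, 0.2308]
tool_rot: [-2.422, -2.001, 0.001]
contact_force: [0.3, 0.6, -0.3]
opening: -0.0003
```

>>> step_arm:
  moves:
    - [[0, 0, -0.4, 0], [0, 0, -0.4, 0], [0, 0, -0.4, 0], [0, 0, -0.4, 0], [0, 0, 0, 0], [0, 0, 0, 0]]

```text
t: 7.42
tool_pos: [0.5442, 0.1362, 0.2146]
tool_rot: [-2.422, -2.001, 0.001]
contact_force: [0.5, 0.0, -0.2]
opening: 0.0
```

>>> step_arm:
  moves:
    - [[0, 0, -0.4, 0], [0, 0, -0.4, 0], [0, 0, -0.4, 0], [0, 0, -0.3, 0], [0, 0, 0, 0], [0, 0, 0, 0]]

```text
t: 7.92
tool_pos: [0.5444, 0.1362, 0.2]
tool_rot: [-2.422, -2.001, 0.001]
contact_force: [0.5, 0.6, -0.1]
opening: -0.0003
```

>>> step_arm:
  moves:
    - [[0, 0, -0.3, 0], [0, 0, -0.2, 0], [0, 0, 0, 0], [0, 0, 0, 0]]

```text
t: 8.25
tool_pos: [0.5461, 0.1357, 0.1988]
tool_rot: [2.419, 1.998, 0.005]
contact_force: [-1.8, -2.3, 9.3]
opening: -0.0001
```

Run:
```python
from h import *
o=readout.get_obs();print(o["tool_pos"],o["contact_force"],o["wrist_torque"],o["q"].round(3))
a=viewer.get_image("scene")[200:320,240:390];b=viewer.get_image("top")[150:270,210:360]
cv2.imwrite("pics/c4.png",np.hstack([cv2.resize(x,(400,320),interpolation=cv2.INTER_CUBIC) for x in(a,b)]))
```

```text
[0.54611844 0.13568324 0.19883694] [-1.83570992 -2.30495132  9.27907765] [-0.41342032  0.32864692  0.02457419] [ 0.112 -0.102  1.757 -0.002  1.482 -1.268]
```

View pics/c4.png

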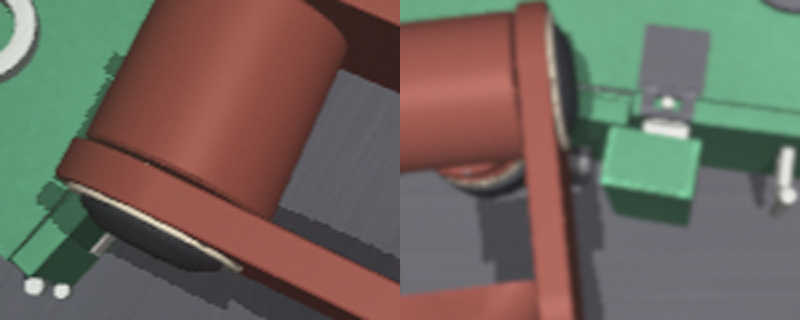

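The closed fingers met firm resistance only at z ≈ 0.199, not at 0.236, so either the tool reading or the bar differs from what I assumed. I'll move the gripper where both cameras see it obliquely and check its tips against the TCP reading.

>>> step_arm:
  moves:
    - [[0, 0, 4, 0], [0, 0, 4, 0], [0, 0, 3, 0], [-1.8, -3.6, 0, 0], [-1.8, -3.6, 0, 0], [-1.8, -3.6, 0, 0], [-1.8, -3.6, 0, 0], [-1.8, -3.6, 0, 0], [-1.8, -3.6, 0, 0], [-1.8, -3.6, 0, 0]]

```text
t: 9.18
tool_pos: [0.4174, -0.117, 0.3055]
tool_rot: [2.42, 2.001, 0.001]
contact_force: [0.3, 0.2, -0.8]
opening: -0.0001
```

>>> step_arm:
  moves:
    - [[0, -4, 0, 0], [0, -4, 0, 0], [0, -4, 0, 0], [0, 0, 0, 0], [0, 0, 0, 0]]
  grip: 0.4

```text
t: 9.6
tool_pos: [0.418, -0.2374, 0.3049]
tool_rot: [-2.425, -1.996, 0.0]
contact_force: [0.0, -0.1, -0.3]
opening: 0.0512
```

Run:
```python
from h import *
a=viewer.get_image("scene");b=viewer.get_image("top");o=readout.get_obs();p=o["tool_pos"];print(p)
S=[]
for cam,im in(("scene",a),("top",b)):
    u=proj(cam,p);v=proj(cam,p+[0,0,.073]);print(cam,u.round(1),v.round(1))
    c0,r0=int(np.clip(u[0]-75,0,490)),int(np.clip(u[1]-60,0,280));im=im[r0:r0+120,c0:c0+150].copy()
    im=cv2.resize(im,(400,320),interpolation=cv2.INTER_CUBIC)
    for q,col in((u,(0,0,255)),(v,(0,255,255))): cv2.circle(im,tuple(int(k) for k in (q-[c0,r0])*8/3),3,col,-1)
    S.append(im);print("crop",c0,r0)
    for n,z in(("active_pull",.216),("active_hinge",.216),("bolt_tab",.216)):
        for r in nets.pinpoint(cam,n)[:2]: print(n,np.round(r["at"],1),round(r["confidence"],2),atz(cam,r["at"],z).round(4))
cv2.imwrite("pics/c5.png",np.hstack(S));cv2.imwrite("pics/scene5.png",a);cv2.imwrite("pics/top5.png",b)
```

```text
[ 0.41850358 -0.23545433  0.30525279]
scene [487.9 125.4] [507.7 102.8]
crop 412 65
active_pull [317.7 270. ] 0.79 [0.5477 0.1368 0.216 ]
active_hinge [252.8 304.4] 0.69 [0.6134 0.2493 0.216 ]
bolt_tab [343.1 217.9] 0.46 [0.5588 0.0276 0.216 ]
top [454.7 275.8] [468.  275.2]
crop 379 215
active_hinge [201.1 181.6] 0.85 [0.6134 0.2452 0.216 ]
bolt_tab [308.2 208.5] 0.62 [0.5563 0.0269 0.216 ]
```

View pics/c5.png

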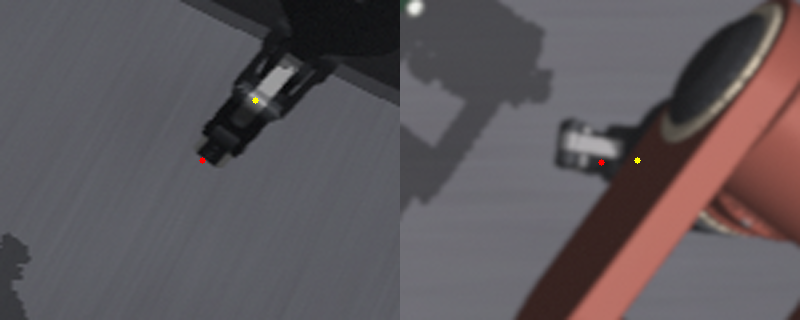

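The picture settles it. The near fingertip shows at about (212, 157) in the crop, while the reported TCP with jaw offset should be near (184, 187). That difference is about 37 mm along z. It also explains the probe, since contact at 0.199 reported plus 0.037 is 0.236, the bar's top. So the real tips sit about 37 mm above the reported TCP, and I'll allow for that in every height.

>>> step_arm:
  moves:
    - [[1.3, 3.7, 0, 0], [1.3, 3.7, 0, 0], [1.3, 3.7, 0, 0], [1.3, 3.7, 0, 0], [1.3, 3.7, 0, 0], [1.3, 3.7, 0, 0], [1.3, 3.7, 0, 0], [1.3, 3.7, 0, 0], [1.3, 3.7, 0, 0], [1, 3.7, 0, 0]]

```text
t: 10.83
tool_pos: [0.5457, 0.1369, 0.3054]
tool_rot: [2.42, 2.002, 0.001]
contact_force: [-0.1, -1.0, 1.0]
opening: 0.051
```

>>> step_arm:
  moves:
    - [[0, 0, 0, 0], [0, 0, 0, 0]]

```text
t: 11.0
tool_pos: [0.5452, 0.1366, 0.3049]
tool_rot: [-2.417, -2.006, 0.001]
contact_force: [0.1, 0.2, -0.2]
opening: 0.0512
```

>>> step_arm:
  moves:
    - [[0, -0.1, -3, 0], [0, 0, -3, 0], [0, 0, -2, 0], [0, 0, -1, 0], [0, 0, -1, 0], [0, 0, -1, 0], [0, 0, -1, 0], [0, 0, -1, 0], [0, 0, -1.2, 0], [0, 0, 0, 0]]

```text
t: 11.83
tool_pos: [0.544, 0.1331, 0.1603]
tool_rot: [-2.42, -1.999, 0.005]
contact_force: [-0.8, 0.4, -0.7]
opening: 0.0512
```

>>> step_arm:
  moves:
    - [[0, 0, 0, 0], [0, 0, 0, 0], [0, 0, 0, 0], [0, 0, 0, 0], [0, 0, 0, 0], [0, 0, 0, 0]]
  grip: 1
  squeeze: 25

```text
t: 12.33
tool_pos: [0.5475, 0.1362, 0.1643]
tool_rot: [-2.42, -2.001, -0.013]
contact_force: [5.9, 9.2, -3.5]
opening: 0.0113
```

It's gripped, with an opening of 11 mm. Next I work out the arc.

Run:
```python
import numpy as np
ph=-2.10-np.arange(0,22)*.08
p=.1329*np.c_[np.cos(ph),np.sin(ph)]*100
print(np.diff(p,axis=0).round(2).tolist())
```

```text
[[-0.9, 0.57], [-0.85, 0.64], [-0.79, 0.71], [-0.73, 0.77], [-0.67, 0.83], [-0.6, 0.88], [-0.53, 0.92], [-0.45, 0.96], [-0.38, 0.99], [-0.3, 1.02], [-0.21, 1.04], [-0.13, 1.06], [-0.04, 1.06], [0.04, 1.06], [0.13, 1.06], [0.21, 1.04], [0.29, 1.02], [0.37, 1.0], [0.45, 0.96], [0.53, 0.92], [0.6, 0.88]]
```

>>> step_arm:
  moves:
    - [[-0.9, 0.57, 0, -0.08], [-0.85, 0.64, 0, -0.08], [-0.79, 0.71, 0, -0.08], [-0.73, 0.77, 0, -0.08], [-0.67, 0.83, 0, -0.08], [-0.6, 0.88, 0, -0.08], [0, 0, 0, 0]]

```text
t: 12.92
tool_pos: [0.5019, 0.1804, 0.1643]
tool_rot: [-2.827, -1.366, -0.014]
contact_force: [9.7, 7.0, -5.3]
opening: 0.0113
```

>>> step_arm:
  moves:
    - [[-0.53, 0.92, 0, -0.08], [-0.45, 0.96, 0, -0.08], [-0.38, 0.99, 0, -0.08], [-0.3, 1.02, 0, -0.08], [-0.21, 1.04, 0, -0.08], [-0.13, 1.06, 0, -0.08], [-0.04, 1.06, 0, -0.08], [0, 0, 0, 0]]

```text
t: 13.58
tool_pos: [0.4815, 0.2495, 0.1643]
tool_rot: [-3.095, -0.531, -0.009]
contact_force: [4.6, 1.9, -1.9]
opening: 0.0109
```

>>> step_arm:
  moves:
    - [[0.04, 1.06, 0, -0.08], [0.13, 1.06, 0, -0.08], [0.21, 1.04, 0, -0.08], [0.29, 1.02, 0, -0.08], [0.37, 1.0, 0, -0.08], [0.45, 0.96, 0, -0.08], [0.53, 0.92, 0, -0.08], [0.6, 0.88, 0, -0.08], [0, 0, 0, 0]]

```text
t: 14.33
tool_pos: [0.5066, 0.3293, 0.1643]
tool_rot: [-3.104, 0.468, -0.001]
contact_force: [-2.0, 2.8, 1.8]
opening: 0.011
```

The leaf is at about 1.76 rad. Now I release, rise and look.

>>> step_arm:
  moves:
    - [[0, 0, 0, 0], [0, 0, 0, 0], [0, 0, 0, 0], [0, 0, 0, 0], [0, 0, 2, 0], [0, 0, 3, 0], [0, 0, 3.5, 0], [0, 0, 3.5, 0], [0, 0, 0, 0]]
  grip: 0.4

```text
t: 15.08
tool_pos: [0.509, 0.3282, 0.2932]
tool_rot: [-3.099, 0.467, -0.019]
contact_force: [0.8, 0.0, 1.8]
opening: 0.0512
```

Run:
```python
from h import *
S=[]
for cam in("scene","top"):
    im=viewer.get_image(cam);cv2.imwrite(f"pics/{cam}6.png",im)
    for n,z in(("active_pull",.216),("active_hinge",.216),("bolt_tab",.22),("cabinet",0)):
        for r in nets.pinpoint(cam,n)[:2]: print(cam,n,np.round(r["at"],1),round(r["confidence"],2),atz(cam,r["at"],z).round(4))
    print("pred tab",proj(cam,[.559,.025,.22]))
    S.append(im)
a=cv2.resize(S[0][130:330,210:460],(400,320));b=cv2.resize(S[1][170:230,270:345],(400,320),interpolation=cv2.INTER_CUBIC)
cv2.imwrite("pics/c6.png",np.hstack([a,b]))
print(readout.get_obs()["tool_pos"])
```

```text
scene active_pull [279.1 382.2] 0.81 [0.504  0.3283 0.216 ]
scene active_hinge [252.3 308. ] 0.7 [0.6106 0.2548 0.216 ]
scene bolt_tab [342.9 216.7] 0.57 [0.56   0.0268 0.22  ]
scene cabinet [319.2 237.9] 0.97 [0.6007 0.0456 0.    ]
pred tab [343.84224587 216.19521136]
top active_pull [157.3 234.9] 0.72 [0.5051 0.3279 0.216 ]
top active_hinge [201.4 182.3] 0.66 [0.6119 0.2445 0.216 ]
top bolt_tab [309.2 205.5] 0.65 [0.5618 0.0248 0.22  ]
top cabinet [298.9 199.9] 0.85 [0.6125 0.0521 0.    ]
pred tab [309.09963159 206.86835936]
[0.50551166 0.32692154 0.28199069]
```

View pics/c6.png

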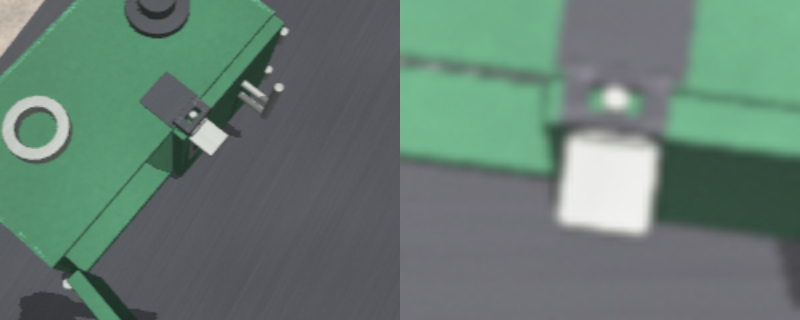

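The active leaf stands open. The tab is the white square, centred at top (309, 204), and its point (22 mm out) falls at my predicted (309.1, 206.9), which is world (0.559, 0.025). Now I go above it with the jaws shut and turned back.

>>> step_arm:
  moves:
    - [[0, -1.5, 1, 0.1], [0.35, -1.9, 1, 0.1], [0.35, -1.9, 0, 0.1], [0.35, -1.9, 0, 0.1], [0.35, -1.9, 0, 0.1], [0.35, -1.9, 0, 0.1], [0.35, -1.9, 0, 0.1], [0.35, -1.9, 0, 0.1], [0.35, -1.9, 0, 0.1], [0.35, -1.9, 0, 0.1]]
  grip: 1

```text
t: 16.42
tool_pos: [0.5373, 0.1402, 0.3028]
tool_rot: [-2.948, -1.086, 0.001]
contact_force: [-0.4, 0.6, -0.7]
opening: 0.0001
```

>>> step_arm:
  moves:
    - [[0.35, -1.9, 0, 0.1], [0.35, -1.9, 0, 0.1], [0.35, -1.9, 0, 0.1], [0.35, -1.9, 0, 0.1], [0.35, -1.9, 0, 0.1], [0.35, -1.9, 0, 0.1], [0, 0, 0, 0.1], [0, 0, 0, 0.05], [0, 0, 0, 0], [0, 0, 0, 0]]

```text
t: 17.25
tool_pos: [0.5583, 0.0271, 0.3029]
tool_rot: [-2.352, -2.082, 0.001]
contact_force: [0.8, 1.5, -0.3]
opening: 0.0001
```

>>> step_arm:
  moves:
    - [[0, -0.2, -3, 0], [0, 0, -3, 0], [0, 0, -3, 0], [0, 0, -1.8, 0], [0, 0, -0.5, 0], [0, 0, -0.5, 0], [0, 0, 0, 0], [0, 0, 0, 0]]

```text
t: 17.92
tool_pos: [0.5593, 0.0252, 0.1869]
tool_rot: [2.349, 2.083, 0.003]
contact_force: [0.2, -1.0, 1.1]
opening: 0.0001
```

>>> step_arm:
  moves:
    - [[0, 0, -0.4, 0], [0, 0, -0.4, 0], [0, 0, -0.4, 0], [0, 0, -0.4, 0], [0, 0, -0.4, 0], [0, 0, 0, 0]]

```text
t: 18.42
tool_pos: [0.5583, 0.0251, 0.1647]
tool_rot: [-2.35, -2.084, 0.0]
contact_force: [0.6, -0.7, 2.0]
opening: -0.0001
```

>>> step_arm:
  moves:
    - [[0, 0, -0.3, 0], [0, 0, -0.3, 0], [0, 0, -0.3, 0], [0, 0, 0, 0], [0, 0, 0, 0]]

```text
t: 18.83
tool_pos: [0.5598, 0.0251, 0.1587]
tool_rot: [2.349, 2.083, 0.004]
contact_force: [-0.6, 0.8, 9.9]
opening: 0.0001
```

>>> step_arm:
  moves:
    - [[0, 0, -0.3, 0], [0, 0, 0, 0], [0, 0, 0, 0]]

```text
t: 19.08
tool_pos: [0.5599, 0.0251, 0.1585]
tool_rot: [2.348, 2.082, 0.004]
contact_force: [-7.7, 0.3, 21.7]
opening: 0.0002
```

It's on the hard stop at the expected height. Now I retract straight up and away, then check.

>>> step_arm:
  moves:
    - [[0, 0, 1, 0], [0, 0, 2, 0], [0, 0, 3, 0], [0, 0, 3.5, 0], [0, 0, 3.5, 0], [-2, -3, 0, 0], [-2, -3, 0, 0], [-2, -3, 0, 0], [-2, -3, 0, 0], [-2, -3, 0, 0]]

```text
t: 19.92
tool_pos: [0.4567, -0.1255, 0.2818]
tool_rot: [-2.348, -2.084, 0.002]
contact_force: [0.5, -0.5, 0.1]
opening: 0.0002
```

>>> step_arm:
  moves:
    - [[0, -4, 0, 0], [0, -4, 0, 0], [0, -4, 0, 0], [0, 0, 0, 0], [0, 0, 0, 0]]

```text
t: 20.33
tool_pos: [0.4573, -0.2461, 0.2813]
tool_rot: [-2.351, -2.078, 0.001]
contact_force: [0.2, 0.9, 0.5]
opening: -0.0
```

Run:
```python
from h import *
S=[]
for cam in("scene","top"):
    S.append(viewer.get_image(cam))
    for n,z in(("active_pull",.216),("bolt_tab",.196)):
        for r in nets.pinpoint(cam,n)[:1]: print(cam,n,np.round(r["at"],1),round(r["confidence"],2),atz(cam,r["at"],z).round(4))
    print("pred tab up/down",proj(cam,[.559,.025,.22]).round(1),proj(cam,[.559,.025,.196]).round(1))
a=cv2.resize(S[0][130:400,210:460],(400,432));b=cv2.resize(S[1][150:258,260:360],(400,432),interpolation=cv2.INTER_CUBIC)
cv2.imwrite("pics/c7.png",np.hstack([a,b]));o=readout.get_obs();print(o["t"],o["tool_pos"],o["contact_force"])
```

```text
scene active_pull [282.1 379.4] 0.71 [0.5021 0.3221 0.216 ]
scene bolt_tab [342.4 222.5] 0.64 [0.5569 0.031  0.196 ]
pred tab up/down [343.8 216.2] [343.  219.4]
top active_pull [156.6 235.4] 0.6 [0.5042 0.3292 0.216 ]
top bolt_tab [308.5 209.9] 0.77 [0.5566 0.0265 0.196 ]
pred tab up/down [309.1 206.9] [309.2 208.7]
20.6333 [ 0.4586181  -0.24368036  0.28323396] [-0.10077521  0.17729098 -0.23553926]
```

View pics/c7.png

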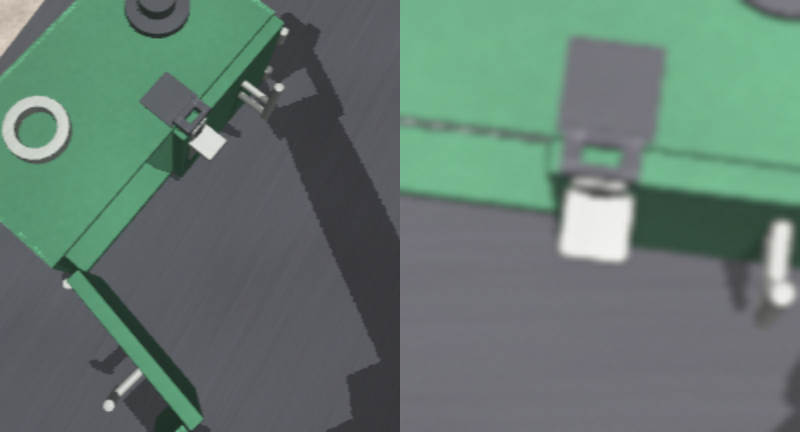

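The active leaf stands wide open at lower left. The bolt rod is gone from the keeper hole at (600, 155), the tab at (597, 222) has moved down, and the passive leaf is still flush.

```bash
python3 -c "
from station import ctrl
print(ctrl.finish_job())"
```

```text
the job is handed in; nothing more can be done
None
```

I swung the active door open to about 1.76 rad, then pressed the flush-bolt tab down to its hard stop. I backed the arm off and handed the job in at about 20.6 s; no verdict was reported.

**Last checks:**
- **Bolt:** the tab stopped where "fully down" should be, about 196 mm, and took 22 N without moving further. The last picture shows the bolt rod gone from the keeper and the tab lower. The networks' tab estimates were 1 to 3 px from the "down" prediction.
- **Doors:** the active leaf was still where I left it and the passive leaf flush. The networks' two estimates of the active pull differed by about 7 mm.
- **Contact:** the wrist force read about zero, with the arm clear of everything.

**What disagreed:** the reported TCP sat about 37 mm below the real fingertips. Because of that, my first grasp closed on nothing and only touched the top of the pull, at about 5 N. A gentle probe of the bar's top (about 9 N) and a picture of the gripper showed the offset, and I allowed for it in every height after that. The second grasp then held the bar, and the tab's stopping height fitted the same offset.

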